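Bolt a reagent bottle into its safety bay

ROBOT

A 6-joint arm with a two-finger parallel gripper is mounted at the origin on a cart in front of the work surface, level with it; the furniture and walls round the work are solid. World frame = base frame: x ahead of the robot, y to its left, z up, the work surface at z = 0. Lengths are in mm, angles in rad, forces in N, time in s.
With the tool pointing down it reaches from about 275 to 1000 mm from the base axis. Payload 8.4 kg.
Tool frame: the origin (TCP) lies on the centre line of the jaws, within the pads' length; the fingertips stand r.tip_reach ahead of it and the grasp point (between the pads) lies 11 mm behind it (r.tip_reach is the distance from the TCP to the fingertips, in mm); z points along the fingers, y is the line along which they close (so a half turn about z gives the same grasp; the last joint's range is limited). The gripper opens to 85 mm and grips with 20 to 120 N. Pads are 22 mm wide; open, the fingers measure 114 mm over their backs; the gripper's body (76 mm by 85 mm) begins 54 mm behind the grasp point. The pads swing forward as they close: fully open they stand 13 mm farther back than shut.
Start: joints at [-1.322, 0.353, 1.633, -0, 1.155, -0.002], TCP at [155.11, -605.449, 239.281] pointing down, gripper open.
Joint ranges: [-2.63, 2.63], [-0.92, 2.1], [0.06, 2.66], [-1.3, 4.44], [0, 2.69], [-3.02, 3.02]. Speed limits (rad/s): [2.22, 2.22, 2.79, 3.14, 3.14, 3.14].

INTERFACE

Orientations are given as [roll, pitch, yaw] about the fixed x, y, z axes, in that order (R = Rz(yaw) Ry(pitch) Rx(roll)).
In Python, from rig import r gives the robot as it stands.
- The arm moves only by the tool carry_out, never from a script. Its argument "targets" is a list of rows, each an object with "dp": the shift along the tool's x, y, z in mm, a list of three; "yaw": the turn about the tool's z in degrees. A call has 1 to 12 rows; each row is the pose to reach, as a shift and turn from the pose commanded when the call began, along the tool's axes at that moment; what a row does not reach only later rows make up. A row lasts 1/8 s, in which the tool goes at most 62.5 mm and 10.7 degrees, less where a joint would pass 70% of its speed; a pose out of reach is approached as far as the arm can. A call with a gripper value outside its range is refused whole. "fingers" is the opening, from -1 (shut) to 1 (fully open), so that 0 is half open, set as the call begins (left out, the last holds). The fingers move at their own pace and stop on an object; "grip_force" is the grip in N (left out, the last holds). Time passes only in rows, so rows that repeat a pose let the fingers close. It gives the time, the measured TCP pose, the force, the opening and the grip force at its end, in the units of the state.
- r.sense(): the state, without advancing time (a new reading comes with each control period).
- r.grab_frame(name): name is "scene" or "top" or "wrist"; returns the picture (400x640x3 uint8, red, green, blue); there is no depth.
- r.get_calibration(name): a dict with "fx", "fy", "cx", "cy" (pixels), "dist_coeffs" ([k1, k2, p1, p2, k3] as OpenCV has them; the pictures are not rectified), "rvec" (rotation vector, rad) and "tvec" (3), from world to camera coordinates, as OpenCV has them. Camera axes: x right, y down, z forward; pixel columns grow to the right and rows downward; lengths in mm; the calibration is good to about 2 mm. A picture is of the moment at which its call begins: read the wrist's pose just before it. get_calibration takes no time and is no camera call; for the wrist camera it gives the pose at the moment of the call.
- r.sign_off(): hands the job in; it is judged then, once.
The state is a dict: "clock": time; "qpos": joint angles; "qvel": joint speeds; "joint_efforts": joint torques, N m; "eef_pos": TCP position; "tcp_rot": TCP orientation; "contact_force": force on the tool from outside, world axes, zero at the start; "wrist_torque": the same for the moment, N m; "opening": opening from 0.0 (shut) to 1.0 (fully open); "grasp_force": force on a finger pad.
Only numpy, scipy, OpenCV 4.12 (cv2) and the standard library are available. Lean on these libraries where they do the work, as an engineer would, in place of code of your own. Each camera call takes 0.05 s, during which the arm holds its last target. There are 200 camera calls.

TASK

Lock the reagent bottle into its safety bay: with one fingertip press the long sprung catch bar down and hold it down while the other fingertip pushes the bolt by its upright paddle fully home into the keeper, then let both go so that the catch springs up and locks the bolt. Push with the fingertips only: grip and lift nothing, and leave the bottle and everything else where it stands.

Things in the scene. Friction and masses are not known exactly. Their poses are not given: they have to be found in the camera images.
- bay: fixed grey base plate 136 (x) x 184 (y) x 6 mm carrying the lock. Origin: centre of its underside; at yaw 0 x points away from the robot, y left, z up (yaw within 0.5 rad of that). In this frame the catch bar lies along y at x = -46.5 mm (near side); the bolt lies parallel at x = 9.5 mm and slides toward -y: bar and paddle are 56 mm apart. Vial and cap also stand on this plate.
- catch (a joint): how far the catch bar is pressed down, m: 0 sprung up, 0.008 at its stop. The spring takes about 3 N to start, 7 N at the stop. Beyond 0.0065 the tooth under it clears the comb under the bolt and the bolt is free; let go, the tooth rises into the nearest notch (one every 12 mm of bolt travel, the last at home) and blocks the bolt.
- catch_bar (a point): centre of the upper face of the catch bar: aluminium, fine cross ribs, 28 mm wide (bay x), 88 mm long (bay y), at bay (-46.5, 42) mm, so it covers bay y -2 to 86. Face 58 mm above the bay's underside when up, 50 mm at its stop. Moves straight down only; may be pressed anywhere along it, and a fingertip may slide along it.
- bolt (a joint): travel of the bolt, m: 0 drawn back (start, within 1 mm), 0.048 at its stop, fully home; grows as the bolt moves toward the bay's -y. Sliding friction about 1.5 N when the catch is down. The bolt bar is 18 mm wide, 109 mm long, its top 40 mm above the bay's underside (10 mm below the pressed catch bar).
- bolt_paddle (a point): centre of the bolt's upright black paddle, 26 mm wide (bay x), 10 mm thick (bay y); from 42 to 80 mm above the bay's underside. Starts at bay (9.5, 49) mm, ends at (9.5, 1); pushed on its +y face. Moves only along bay y.
- bolt_nose (a point): tip of the bolt, 34 mm above the bay's underside; at home it stands 7 mm inside the keeper arch (bay y -89 to -76, 47 mm high), at bay y = -82 mm. A like arch guides the bolt at bay y -29 to -16.
- bay_floor (a point): centre of the bottle bay's floor at bay (41, -54, 6) mm. The bay is 42 mm wide inside, its walls reach 46 mm above the underside, it is open toward -x, where the bolt's nose crosses.
- bay_bottle: the reagent bottle to be locked in, white with a blue cap, 34 mm diameter, 74 mm tall, standing loose in the bottle bay; origin at the centre of its underside
- cap: loose off-white screw cap, 38 mm diameter, 20 mm high, lying on the bay's base plate in front of the bottle bay; origin centre of its underside. A bystander.
- vial: small glass vial, 12 mm diameter, 34 mm tall, standing on the base plate behind the bolt; origin centre of its underside. A bystander.
- beaker: beaker, 54 mm diameter, 69 mm tall, on the right of the cabinet top; origin centre of its underside. A bystander.
- amber_bottle: brown reagent bottle, 36 mm diameter, 79 mm tall, on the right; origin centre of its underside. A bystander.
- timer: lab timer, 62 x 62 x 19 mm, on the right; origin centre of its underside. A bystander.
- white_bottle: white reagent bottle with a red cap, 40 mm diameter, 86 mm tall, on the right; origin centre of its underside. A bystander.

How it is judged (in metres and radians):
On the way, in this order (a step that is already met when the one before it is completed fails the run):
1. a finger holds the catch bar down while the bolt is still drawn back (value of joint catch above 0.0055 m and contact force between the fingers and catch above 0.5 N and value of joint bolt below 0.012 m), for 0.05 s.
2. with a finger still holding the catch bar down, the bolt is pushed home (value of joint catch above 0.0055 m and contact force between the fingers and catch above 0.5 N and value of joint bolt above 0.044 m), for 0.05 s.
At the end, for the whole second after the job is handed in: The bolt is home (at least 44 of 48 mm) inside the keeper, the catch bar has sprung up again (within 2 mm), and the bottle stands upright in its bay, within 12 mm of its middle (value of joint bolt above 0.044 m and value of joint catch below 0.002 m and horizontal distance between bay_bottle and bay_floor below 0.012 m and angle between bay_bottle's own z axis and vertical below 0.1 rad and linear speed of bay_bottle below 0.02 m/s); the robot touches nothing.
It fails at once if the bottle in the bay, the cap or the vial is lifted (z of any of bay_bottle, cap, vial in the frame of bay above 0.016 m).
It fails at once if the bottle in the bay is moved or knocked over (distance of bay_bottle from where it was at the start of the episode above 0.025 m or angle between bay_bottle's own z axis and vertical above 0.5 rad).
It fails at once if the cap or the vial is moved from its place or knocked over (distance of any of cap, vial from where it was at the start of the episode above 0.025 m or angle between any of cap, vial's own z axis and vertical above 0.5 rad).
It fails at once if a thing on the right is moved from its place or knocked over (distance of any of beaker, amber_bottle, timer, white_bottle from where it was at the start of the episode above 0.025 m or angle between any of beaker, amber_bottle, timer, white_bottle's own z axis and vertical above 0.5 rad).
It also fails if it takes over 35 s, if anything falls off the work surface, if the arm or the gripper's body presses on something with over 40 N, if the wrist force passes 120 N, or if a joint passes its speed limit or range.

## Working session

There is one attempt and no reset: what is moved stays moved. The work goes in short steps, Python scripts to look and compute and a tool call to move; the robot and the scene stay as the last step left them, time stands still between calls to the robot, and variables do not carry over. Pictures are saved under pics/ and viewed, at most 10 in all, crops included, and the job is handed in when it is done.

Besides the shell and the picture viewer there is one more tool, called in YAML: its name, and indented under it one key for each argument. carry_out: Moves the arm, as the interface text tells. Its arguments: {"type":"object","properties":{"targets":{"type":"array","items":{"type":"object","properties":{"dp":{"type":"array","items":{"type":"number"}},"yaw":{"type":"number"}}}},"fingers":{"type":"number"},"grip_force":{"type":"number"}},"required":["targets"]}

```bash
mkdir -p pics; ls
python3 - <<'E'
from rig import r
import cv2
print(r.sense(), r.tip_reach)
for n in("scene","top"):
    cv2.imwrite(f"pics/{n}0.png",r.grab_frame(n)[:,:,::-1]); print(r.get_calibration(n))
E
```

```text
pics
{'clock': 0.0, 'qpos': array([-1.32241646e+00,  3.53650955e-01,  1.63415130e+00,  2.29675514e-05,
        1.15520683e+00, -2.39406336e-03]), 'qvel': array([ 2.83091951e-03, -1.09054163e-03,  3.30121242e-04,  4.26357055e-04,
        8.15854082e-04,  7.16007002e-05]), 'joint_efforts': array([-1.75455050e-03, -6.05257416e+01, -3.42075849e+01, -1.38059215e-05,
        9.18369769e-03,  2.47789437e-06]), 'eef_pos': array([ 154.98909853, -604.98480458,  238.55258333]), 'tcp_rot': array([-3.14017628e+00, -2.43903253e-05,  2.50764629e-01]), 'contact_force': array([-1.00980145, -0.59083559,  0.05296533]), 'wrist_torque': array([-0.02472805,  0.00321801, -0.0522089 ]), 'grasp_force': 0.0, 'opening': 0.9955769160129747} 8.0
{'fx': 368.4375961146309, 'fy': 368.4375961146309, 'cx': 315.8685562218073, 'cy': 202.62075850870104, 'dist_coeffs': array([-0.04589733,  0.        ,  0.        ,  0.        ,  0.        ]), 'rvec': array([ 1.02583579, -2.27420025,  1.19318511]), 'tvec': array([374.3193247 , 259.92559225, 692.12024797])}
{'fx': 403.9843825792785, 'fy': 403.9843825792785, 'cx': 314.25042401417755, 'cy': 200.0179751952604, 'dist_coeffs': array([-0.05847737,  0.        ,  0.        ,  0.        ,  0.        ]), 'rvec': array([ 2.13049836, -2.13292293,  0.24536447]), 'tvec': array([ 34.81231431, 502.73554623, 976.70359669])}
```

View pics/scene0.png

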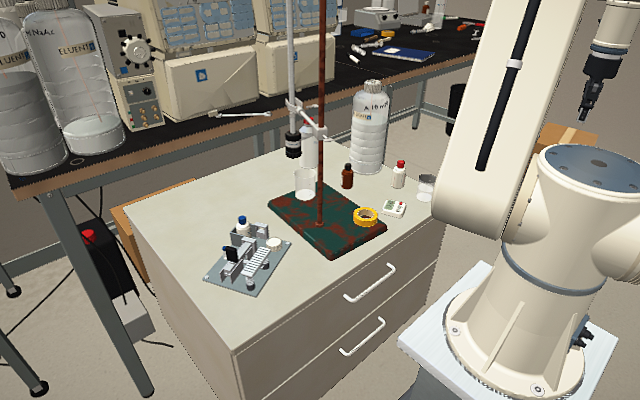

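View pics/top0.png

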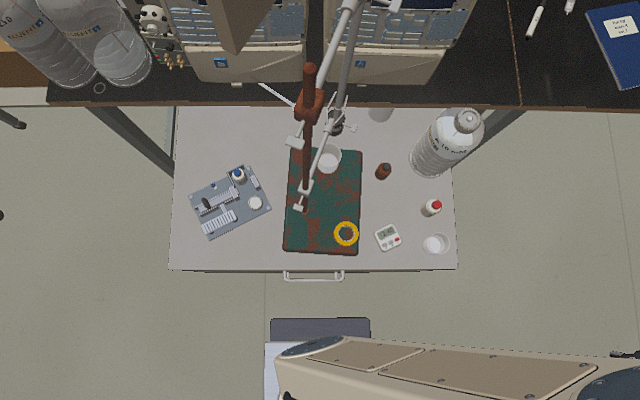

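The top view shows the bay plate around px (190–270, 165–240), with the retort stand between it and the gripper. I'll zoom in on the bay.

```bash
cat > h.py <<'E'
import numpy as np, cv2
from rig import r
def ray(c,uv):
    K=np.array([[c["fx"],0,c["cx"]],[0,c["fy"],c["cy"]],[0,0,1]])
    p=cv2.undistortPoints(np.array(uv,float).reshape(-1,1,2),K,c["dist_coeffs"]).reshape(-1,2)
    R=cv2.Rodrigues(c["rvec"])[0]
    return -R.T@c["tvec"], np.c_[p,np.ones(len(p))]@R
def onz(c,uv,z):
    o,d=ray(c,uv); return o+d*((z-o[2])/d[:,2])[:,None]
def proj(c,P):
    K=np.array([[c["fx"],0,c["cx"]],[0,c["fy"],c["cy"]],[0,0,1]])
    return cv2.projectPoints(np.array(P,float),c["rvec"],c["tvec"],K,c["dist_coeffs"])[0].reshape(-1,2)
E
python3 - <<'E'
from h import *
a=cv2.imread("pics/top0.png")[155:250,180:280]; b=cv2.imread("pics/scene0.png")[205:305,195:300]
a=cv2.resize(a,(400,380),interpolation=2); b=cv2.resize(b,(400,380),interpolation=2)
cv2.imwrite("pics/z.png",np.hstack([a,b]))
c=r.get_calibration("top")
print(onz(c,[(189,194),(241,164),(272,207),(208,241)],6))
print(onz(c,[(308,70),(305,190),(302,207)],0), ray(c,[(0,0)])[0], ray(r.get_calibration("scene"),[(0,0)])[0])
E
```

```text
[[526.98604577 364.27030745   6.        ]
 [609.74740016 229.37972003   6.        ]
 [492.4583778  144.20126828   6.        ]
 [402.76402066 308.25803685   6.        ]]
[[892.45440102  48.93245385   0.        ]
 [539.91738187  57.28555132   0.        ]
 [493.68018462  65.23095736   0.        ]] [ 301.52464278   66.91156379 1054.75616845] [-62.24842653 561.87089658 605.91495853]
```

View pics/z.png

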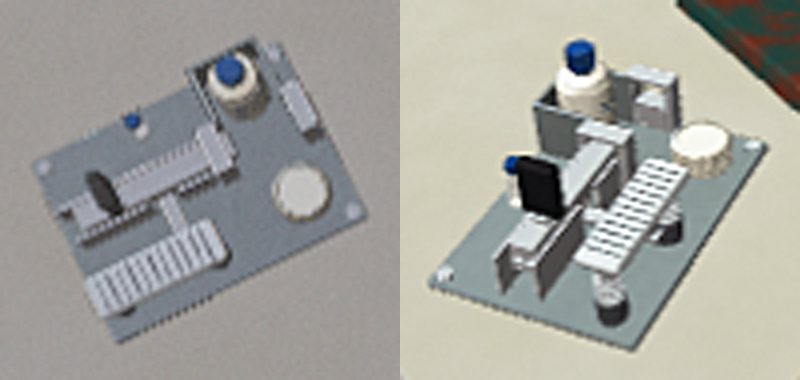

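The zoom gives the plate corners, paddle (black), catch bar (white, ribbed) and vial. I'll compute the bay pose from the corners in both views, check heights, and locate the rod and clamp.

Run:
```python
from h import *
T=r.get_calibration("top");S=r.get_calibration("scene")
t=lambda p:(180+p[0]/4,155+p[1]/4)
s=lambda p:(195+(p[0]-400)/3.81,205+p[1]/3.8)
def tri(a,b):
    o1,d1=ray(T,[a]);o2,d2=ray(S,[b]);d1=d1[0];d2=d2[0]
    k=np.linalg.lstsq(np.c_[d1,-d2],o2-o1,rcond=None)[0]
    p,q=o1+k[0]*d1,o2+k[1]*d2; return ((p+q)/2).round(1),np.linalg.norm(p-q).round(1)
cor=[(30,163),(262,38),(367,215),(120,343)]
P=onz(T,[t(p) for p in cor],6)
B=np.array([[68,92],[68,-92],[-68,-92],[-68,92]],float)
def fit(B,P):
    M=cv2.estimateAffinePartial2D(B,P[:,:2])[0]; return M
M=fit(B,P); print(M,"th",np.arctan2(M[1,0],M[0,0]), "scale",np.hypot(M[0,0],M[1,0]))
print("scene corners",onz(S,[s(p) for p in [(430,287),(768,148),(635,350)]],6)[:,:2], P[:,:2])
print("tri corners",tri(t(cor[0]),s((430,287))),tri(t(cor[3]),s((635,350))),tri(t(cor[2]),s((768,148))))
print("bar corners FL..",tri(t((88,285)),s((577,258))),tri(t((216,224)),s((655,160))),tri(t((228,262)),s((690,170))))
print("paddle top",tri(t((93,176)),s((536,160))))
print("blue cap",tri(t((229,68)),s((579,50))))
print("foot scene z10",onz(S,[(320,222)],12),"top",onz(T,[(302,207)],12))
for a,b in [((298,208),(293,152)),((305,187),(293,108)),((295,142),(325,135)),((335,120),(293,145))]: print(a,b,tri(a,b))
```

```text
Traceback (most recent call last):
cv2.error: OpenCV(4.12.0) /io/opencv/modules/calib3d/src/ptsetreg.cpp:1108: error: (-215:Assertion failed) count >= 0 && to.checkVector(2) == count in function 'estimateAffinePartial2D'
```

```bash
cat >> h.py <<'E'
T=r.get_calibration("top");S=r.get_calibration("scene")
def tri(a,b,T=T,S=S):
    o1,d1=ray(T,[a]);o2,d2=ray(S,[b]);d1=d1[0];d2=d2[0]
    k=np.linalg.lstsq(np.c_[d1,-d2],o2-o1,rcond=None)[0]
    p,q=o1+k[0]*d1,o2+k[1]*d2; return ((p+q)/2).round(1),np.linalg.norm(p-q).round(1)
def fit(B,P):
    return cv2.estimateAffinePartial2D(np.array(B,np.float32),np.ascontiguousarray(P[:,:2],np.float32),ransacReprojThreshold=20)[0]
E
python3 - <<'E'
from h import *
t=lambda p:(180+p[0]/4,155+p[1]/4)
s=lambda p:(195+(p[0]-400)/3.81,205+p[1]/3.8)
cor=[(30,163),(262,38),(367,215),(120,343)]
P=onz(T,[t(p) for p in cor],6)
B=[[68,92],[68,-92],[-68,-92],[-68,92]]
M=fit(B,P); print(M,"th",np.arctan2(M[1,0],M[0,0]), "scale",np.hypot(M[0,0],M[1,0]))
print("scene corners",onz(S,[s(p) for p in [(430,287),(768,148),(635,350)]],6)[:,:2], P[:,:2])
print("tri corners",tri(t(cor[0]),s((430,287))),tri(t(cor[3]),s((635,350))),tri(t(cor[2]),s((768,148))))
print("bar",tri(t((88,285)),s((577,258))),tri(t((216,224)),s((655,160))),tri(t((228,262)),s((690,170))))
print("paddle top",tri(t((93,176)),s((536,160))))
print("blue cap",tri(t((229,68)),s((579,50))))
print("foot scene z10",onz(S,[(320,222)],12),"top",onz(T,[(302,207)],12))
for a,b in [((298,208),(293,152)),((305,187),(293,108)),((295,142),(325,135)),((335,120),(293,145))]: print(a,b,tri(a,b))
E
```

```text
[[ 8.54094805e-01 -4.78015311e-01  5.05459137e+02]
 [ 4.78015311e-01  8.54094805e-01  2.58282467e+02]] th 0.5102406984758538 scale 0.9787627768118935
scene corners [[519.06199595 370.84071219]
 [486.14700171 148.46644398]
 [402.84845619 308.07721486]] [[522.24744796 367.97442965]
 [608.38885481 217.2605447 ]
 [487.7790483  144.78307419]
 [403.42120679 303.11182471]]
tri corners (array([523.3, 369.3,   1.6]), np.float64(0.2)) (array([404.9, 305.3,   1.6]), np.float64(3.1)) (array([488.9, 145.5,   2.3]), np.float64(1.4))
bar (array([436.1, 315.1,  55.7]), np.float64(4.5)) (array([474.9, 237.2,  54.6]), np.float64(4.6)) (array([450.7, 228.7,  58. ]), np.float64(5.5))
paddle top (array([496.8, 305.5,  81.1]), np.float64(4.6))
blue cap (array([568.9, 228. ,  77.4]), np.float64(2.6))
foot scene z10 [[499.66148878  42.17058345  12.        ]] top [[491.4940239   65.25007768  12.        ]]
(298, 208) (293, 152) (array([472.1, 100.6, 241.9]), np.float64(72.2))
(305, 187) (293, 108) (array([493.7,  84.6, 329. ]), np.float64(65.5))
(295, 142) (325, 135) (array([542.4,  51.8, 263.4]), np.float64(93.0))
(335, 120) (293, 145) (array([676.5, -13.2, 151.9]), np.float64(1.2))
```

carry_out:
  targets:
    - {"dp": [20, -34, 0], "yaw": -4.5}
    - {"dp": [41, -67, 0], "yaw": -9}
    - {"dp": [61, -101, 0], "yaw": -13.5}
    - {"dp": [82, -135, 0], "yaw": -18}
    - {"dp": [102, -168, 0], "yaw": -22.5}
    - {"dp": [123, -202, 0], "yaw": -27}
    - {"dp": [143, -236, 0], "yaw": -31.5}
    - {"dp": [164, -270, 0], "yaw": -36}
    - {"dp": [184, -303, 0], "yaw": -40.5}
    - {"dp": [205, -337, 0], "yaw": -45}
    - {"dp": [225, -371, 0], "yaw": -49.5}
    - {"dp": [245, -404, 0], "yaw": -54}
  fingers: 0
  grip_force: 60

```text
clock: 1.6
eef_pos: [292.1, -152.0, 239.2]
tcp_rot: [3.142, -0.0, 1.196]
contact_force: [0.5, -0.1, 0.5]
opening: 0.503
grasp_force: 0.0
```

carry_out:
  targets:
    - {"dp": [39, -4, 0], "yaw": -4.2}
    - {"dp": [78, -7, 0], "yaw": -8.4}
    - {"dp": [117, -11, 0], "yaw": -12.6}
    - {"dp": [156, -14, 0], "yaw": -16.8}
    - {"dp": [195, -18, 0], "yaw": -21}
    - {"dp": [234, -22, 0], "yaw": -25.2}
    - {"dp": [274, -25, 0], "yaw": -29.4}
    - {"dp": [313, -29, 0], "yaw": -33.6}
    - {"dp": [352, -32, 0], "yaw": -37.8}
    - {"dp": [391, -36, 0], "yaw": -42}
    - {"dp": [430, -40, 0], "yaw": -46.2}
    - {"dp": [469, -43, 0], "yaw": -50.3}

```text
clock: 3.1
eef_pos: [425.1, 299.8, 239.0]
tcp_rot: [-3.141, 0.0, 2.074]
contact_force: [0.3, 0.0, 0.9]
opening: 0.499
grasp_force: 0.0
```

Run:
```python
from h import *
s=r.sense(); print(s["clock"],s["eef_pos"],s["tcp_rot"],s["opening"],r.tip_reach,s["contact_force"],s["qpos"])
c=r.get_calibration("wrist"); cv2.imwrite("pics/w1.png",r.grab_frame("wrist")[:,:,::-1]); np.save("w1.npy",c,allow_pickle=True)
M=np.array([505.5,258.5]); th=.505
R=np.array([[np.cos(th),-np.sin(th)],[np.sin(th),np.cos(th)]])
for b,z in [((68,92),6),((-68,92),6),((-60.5,86),58),((9.5,49),80)]: print(b,proj(c,[[*(M+R@b),z]]))
```

```text
3.1 [425.07470643 299.7703025  238.98617837] [-3.14104003e+00  1.32859173e-04  2.07390150e+00] 0.4989513105358911 8.0 [0.28623535 0.04430123 0.85075305] [ 6.11382097e-01  1.90457081e-01  1.85547336e+00 -8.13515030e-05
  1.09622596e+00  1.08314153e-01]
(68, 92) [[429.18095472 148.51917835]]
(-68, 92) [[305.4963638  148.51593186]]
(-60.5, 86) [[310.94187896 163.3882333 ]]
(9.5, 49) [[386.52326725 207.54539912]]
```

View pics/w1.png

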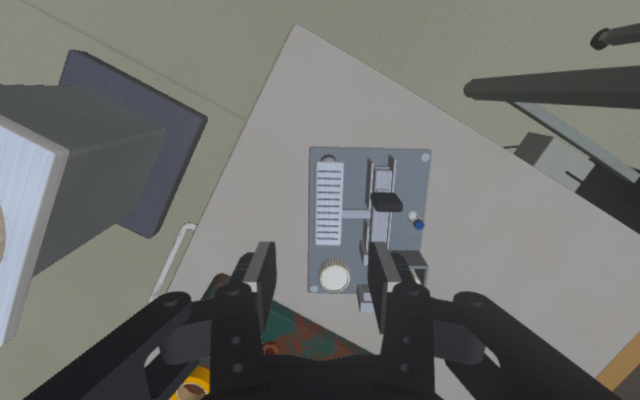

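The wrist view shows plate corners around (310,147), (431,150) and (307,292), the bar at (316–343, 162–245), and the paddle at (387,201). Next I'll segment the bar, paddle and plate.

Run:
```python
from h import *
c=np.load("w1.npy",allow_pickle=True).item(); im=cv2.imread("pics/w1.png"); g=cv2.cvtColor(im,cv2.COLOR_BGR2GRAY)
m=np.zeros_like(g); m[155:252,308:350]=(g[155:252,308:350]>165)*255
m=cv2.morphologyEx(m,cv2.MORPH_CLOSE,np.ones((7,7)))
k=max(cv2.findContours(m,0,2)[0],key=cv2.contourArea); b=cv2.boxPoints(cv2.minAreaRect(k)); print(b.round(1))
W=onz(c,b,58)[:,:2]; print(W.round(1)); ctr=W.mean(0)
e=[W[(i+1)%4]-W[i] for i in range(4)]; L=[np.linalg.norm(x) for x in e]; print("sides",np.round(L,1))
i=int(np.argmax(L)); th=np.arctan2(*e[i][::-1]); th=(th-np.pi/2+np.pi/2)%np.pi-np.pi/2; print("theta",th,"ctr",ctr)
R=lambda th:np.array([[np.cos(th),-np.sin(th)],[np.sin(th),np.cos(th)]])
print("bay origin",ctr-R(th)@[-46.5,42])
P=onz(c,[(310,147),(431,150),(307.5,292)],6)[:,:2]; print("plate",P.round(1),[np.linalg.norm(P[0]-P[j]) for j in(1,2)],np.arctan2(*(P[1]-P[0])[::-1]))
thp=np.arctan2(*(P[0]-P[2])[::-1])-np.pi/2; print(thp,"o",(P[1]+P[2])/2)
p=np.zeros_like(g); p[185:218,365:410]=(g[185:218,365:410]<45)*255
k=max(cv2.findContours(p,0,2)[0],key=cv2.contourArea); print("paddle box",cv2.boundingRect(k)); x,y,w,h=cv2.boundingRect(k)
print("paddle top +y edge corners z80",onz(c,[(x,y),(x+w,y)],80)); 
print(r.get_calibration("wrist")["tvec"], ray(c,[(0,0)])[0])
```

```text
[[315.7 243.9]
 [317.4 162.5]
 [342.5 163. ]
 [340.8 244.4]]
[[454.9 233. ]
 [415.9 308.2]
 [437.1 319.3]
 [477.8 244.9]]
sides [84.7 23.9 84.8 25.8]
theta 0.5008454010048693 ctr [446.43784234 276.35452584]
bay origin [507.39359573 261.84087265]
plate [[405.  310. ]
 [523.2 371.5]
 [488.4 148.1]] [np.float64(133.25249844683782), np.float64(182.0754383683302)] 0.48030697680896534
0.4758198237958644 o [505.8008051 259.8223166]Traceback (most recent call last):
  File "<stdin>", line 14, in <module>
ValueError: max() iterable argument is empty
```

carry_out:
  targets:
    - {"dp": [-1, 9, 15], "yaw": 0.7}
    - {"dp": [-2, 18, 40], "yaw": 0.7}
    - {"dp": [-3, 27, 70], "yaw": 0.7}
    - {"dp": [-3, 35, 100], "yaw": 0.7}
    - {"dp": [-3, 35, 125], "yaw": 0.7}
    - {"dp": [-3, 35, 134], "yaw": 0.7}
    - {"dp": [-3, 35, 134], "yaw": 0.7}

```text
clock: 4.03
eef_pos: [456.8, 311.8, 104.7]
tcp_rot: [-3.14, 0.0, 2.058]
contact_force: [-0.0, 0.4, 0.0]
opening: 0.498
grasp_force: 0.0
```

Run:
```python
from h import *
s=r.sense(); print(s["clock"],s["eef_pos"],s["tcp_rot"],s["contact_force"])
c=r.get_calibration("wrist"); np.save("w2.npy",c,allow_pickle=True); a=r.grab_frame("wrist")[:,:,::-1]; cv2.imwrite("pics/w2.png",a)
b=r.grab_frame("scene")[:,:,::-1][180:300,180:310]; cv2.imwrite("pics/w2s.png",cv2.resize(b,None,fx=4,fy=4,interpolation=2))
```

```text
4.025 [456.82803104 311.78969492 104.67160102] [-3.13990284e+00  2.69736925e-04  2.05793303e+00] [-0.00635875  0.36096078  0.04629776]
```

View pics/w2.png

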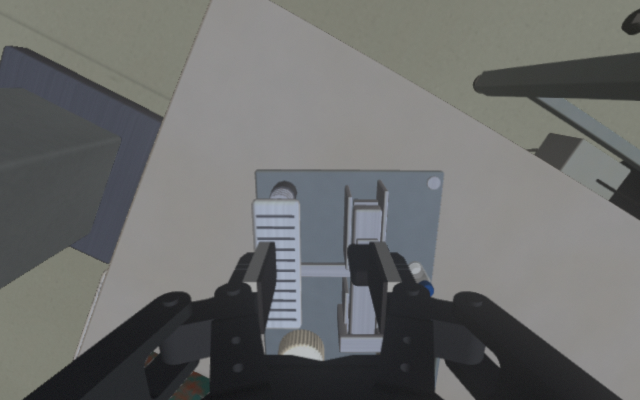

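View pics/w2s.png

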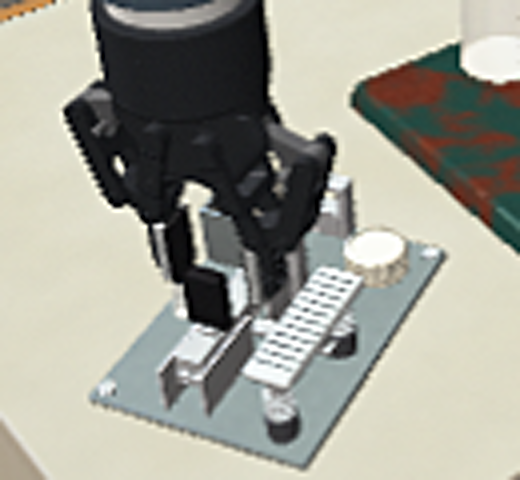

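The wrist view shows the tips at about (262,250) and (380,250) over the bar and bolt, with the paddle at (360,260). To compare, I'll project where the model puts the tips and paddle.

Run:
```python
from h import *
c=np.load("w2.npy",allow_pickle=True).item(); s=r.sense(); yaw=s["tcp_rot"][2]; p=s["eef_pos"]
print("cam",ray(c,[(0,0)])[0], "axis",ray(c,[(c['cx'],c['cy'])])[1])
tx=np.array([np.cos(yaw),np.sin(yaw),0]);ty=np.array([np.sin(yaw),-np.cos(yaw),0])
o=np.array([506.5,261,0]);th=.49
Rz=cv2.Rodrigues(np.array([0,0,th]))[0]
print("tcp in bay",Rz.T@(p-o))
for sy in(-21,21):
  for sx in(-11,11):
    for dz in (2,8):
      q=p+sy*ty+sx*tx-[0,0,dz]; print("tip",sy,sx,dz,"wrist",proj(c,[q]).round(0)[0],"scene crop",((proj(S,[q])-[180,180])*4).round(0)[0])
for b in [(-3.5,54,80),(22.5,54,80),(-3.5,44,80),(-60.5,86,58),(-32.5,86,58),(-60.5,-2,58),(-32.5,-2,58),(-68,92,6),(68,92,6)]:
  q=o+Rz@b; print(b,"wrist",proj(c,[q]).round(0)[0],"scene crop",((proj(S,[q])-[180,180])*4).round(0)[0])
```

```text
cam [421.8777912  378.44125219 239.447939  ] axis [[ 0.13469165 -0.25660774 -0.95708444]]
tcp in bay [-18.79762195  68.53466573 105.98832415]
tip -21 -11 2 wrist [278. 288.] scene crop [268. 275.]
tip -21 -11 8 wrist [280. 281.] scene crop [269. 284.]
tip -21 11 2 wrist [276. 245.] scene crop [246. 303.]
tip -21 11 8 wrist [278. 239.] scene crop [248. 312.]
tip 21 -11 2 wrist [369. 288.] scene crop [196. 255.]
tip 21 -11 8 wrist [368. 281.] scene crop [198. 264.]
tip 21 11 2 wrist [372. 245.] scene crop [173. 282.]
tip 21 11 8 wrist [370. 239.] scene crop [175. 291.]
(-3.5, 54, 80) wrist [352. 269.] scene crop [215. 288.]
(22.5, 54, 80) wrist [401. 269.] scene crop [172. 276.]
(-3.5, 44, 80) wrist [352. 285.] scene crop [225. 276.]
(-60.5, 86, 58) wrist [250. 199.] scene crop [286. 388.]
(-32.5, 86, 58) wrist [299. 199.] scene crop [238. 374.]
(-60.5, -2, 58) wrist [259. 329.] scene crop [363. 279.]
(-32.5, -2, 58) wrist [302. 329.] scene crop [317. 266.]
(-68, 92, 6) wrist [254. 169.] scene crop [303. 470.]
(68, 92, 6) wrist [445. 169.] scene crop [ 82. 401.]
```

Bar and paddle match the model to within a few mm. Tips sit 3.5 mm behind the paddle face, so I'll shift 2 mm back and descend.

carry_out:
  targets:
    - {"dp": [2, 0, 0]}
    - {"dp": [2, 0, 15]}
    - {"dp": [2, 0, 30]}
    - {"dp": [2, 0, 40]}
    - {"dp": [2, 0, 44]}
    - {"dp": [2, 0, 46]}
    - {"dp": [2, 0, 46]}

```text
schema error: expected keys dp, yaw
```

carry_out:
  targets:
    - {"dp": [2, 0, 0], "yaw": 0}
    - {"dp": [2, 0, 15], "yaw": 0}
    - {"dp": [2, 0, 30], "yaw": 0}
    - {"dp": [2, 0, 40], "yaw": 0}
    - {"dp": [2, 0, 44], "yaw": 0}
    - {"dp": [2, 0, 46], "yaw": 0}
    - {"dp": [2, 0, 46], "yaw": 0}

```text
clock: 5.0
eef_pos: [455.8, 314.2, 59.3]
tcp_rot: [-3.14, -0.0, 2.059]
contact_force: [-4.1, -1.2, 3.6]
opening: 0.501
grasp_force: 2.4
```

carry_out:
  targets:
    - {"dp": [0, 0, 2], "yaw": 0}
    - {"dp": [0, 0, 4], "yaw": 0}
    - {"dp": [0, 0, 4], "yaw": 0}

```text
clock: 5.38
eef_pos: [455.9, 314.3, 55.9]
tcp_rot: [-3.141, -0.0, 2.059]
contact_force: [-5.4, -1.4, 9.9]
opening: 0.503
grasp_force: 4.6
```

Run:
```python
from h import *
s=r.sense(); print(s["eef_pos"],s["contact_force"],s["wrist_torque"])
c=r.get_calibration("wrist"); a=r.grab_frame("wrist")[:,:,::-1][150:400,200:460]
b=r.grab_frame("scene")[:,:,::-1][205:300,190:290]
cv2.imwrite("pics/w3.png",np.hstack([cv2.resize(a,(400,400),interpolation=2),cv2.resize(b,(400,400),interpolation=2)]))
o=np.array([506.5,261,0]);Rz=cv2.Rodrigues(np.array([0,0,.49]))[0]
f=np.array([400/260,400/250])
for z in(58,54,50):
  print(z,[((proj(c,[o+Rz@(x,y,z)])-[200,150])*f).round(1)[0] for x,y in[(-60.5,86),(-32.5,86),(-60.5,-2)]])
```

```text
[455.9239507  314.34888044  55.92069913] [-5.35381538 -1.4456677   9.94654029] [-0.35724948  1.00882219 -0.05736372]
58 [array([ 40.2, 142.9]), array([140.1, 143. ]), array([ 64.5, 393.6])]
54 [array([ 43.9, 136.9]), array([141.3, 136.9]), array([ 67.1, 383.3])]
50 [array([ 47.5, 131.2]), array([142.4, 131.2]), array([ 69.5, 373.5])]
```

View pics/w3.png

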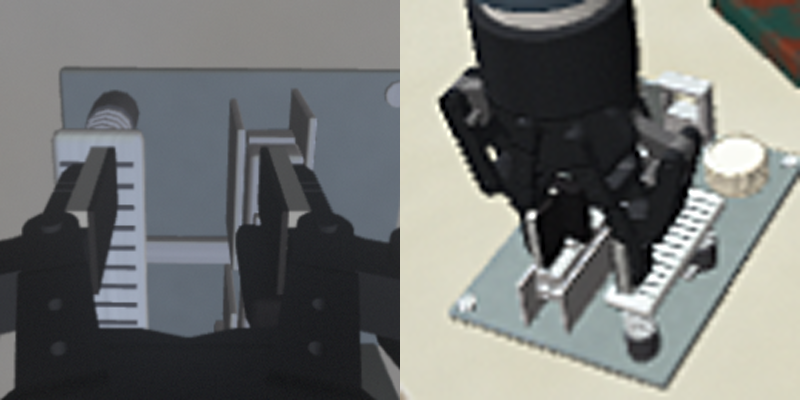

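The bar's front edge at crop y≈131 matches z=50, so it's at its stop; 9.9 N agrees. Next I press slightly more and slide toward bay -y.

carry_out:
  targets:
    - {"dp": [0, 0, 1], "yaw": 0}
    - {"dp": [-5, 0, 1], "yaw": 0}
    - {"dp": [-10, 0, 1], "yaw": 0}
    - {"dp": [-15, 0, 1], "yaw": 0}
    - {"dp": [-20, 0, 1], "yaw": 0}
    - {"dp": [-25, 0, 1], "yaw": 0}
    - {"dp": [-30, 0, 1], "yaw": 0}
    - {"dp": [-35, 0, 1], "yaw": 0}

```text
clock: 6.48
eef_pos: [473.8, 286.1, 56.1]
tcp_rot: [3.137, -0.003, 2.058]
contact_force: [-6.6, 11.4, 12.3]
opening: 0.5
grasp_force: 7.6
```

carry_out:
  targets:
    - {"dp": [-5, 0, 0], "yaw": 0}
    - {"dp": [-10, 0, 0], "yaw": 0}
    - {"dp": [-14, 0, 0], "yaw": 0}
    - {"dp": [-17, 0, 0], "yaw": 0}
    - {"dp": [-19, 0, 0], "yaw": 0}
    - {"dp": [-19, 0, 0], "yaw": 0}

```text
clock: 7.22
eef_pos: [482.8, 269.1, 56.1]
tcp_rot: [3.137, -0.002, 2.057]
contact_force: [-5.9, 9.6, 12.2]
opening: 0.5
grasp_force: 6.9
```

Run:
```python
from h import *
s=r.sense(); print(s["eef_pos"],s["contact_force"],s["wrist_torque"])
c=r.get_calibration("wrist"); a=r.grab_frame("wrist")[:,:,::-1][150:400,200:460]
b=r.grab_frame("scene")[:,:,::-1][190:295,190:300]
cv2.imwrite("pics/w4.png",np.hstack([cv2.resize(a,(400,400),interpolation=2),cv2.resize(b,(400,400),interpolation=2)]))
o=np.array([506.5,261,0]);Rz=cv2.Rodrigues(np.array([0,0,.49]))[0]
print(Rz.T@(s["eef_pos"]-o))
f=np.array([400/260,400/250]);
for z in(58,54,50):
  print(z,[((proj(c,[o+Rz@(x,y,z)])-[200,150])*f).round(1)[0] for x,y in[(-60.5,86),(-32.5,86),(-60.5,-2)]])
```

```text
[482.82085833 269.08588212  56.09446906] [-5.90810225  9.62668819 12.2293584 ] [ 1.39135183  1.28726503 -0.24346552]
[-17.0874593   18.27845656  56.09446906]
58 [array([ 13.2, -57.2]), array([124.4, -58.2]), array([ 42.7, 255.4])]
54 [array([ 18.1, -58.2]), array([126.1, -59.1]), array([ 46.1, 247.2])]
50 [array([ 22.7, -59.1]), array([127.7, -59.9]), array([ 49.2, 239.3])]
```

View pics/w4.png

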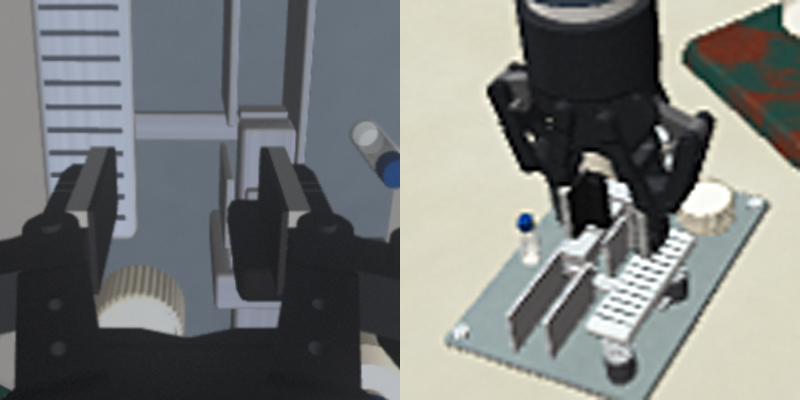

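The bolt is travelling with the paddle, the bar is down, and the vial still stands. I estimate 1–2 mm left, so I'll push until the force jumps.

carry_out:
  targets:
    - {"dp": [-1, 0, 0], "yaw": 0}
    - {"dp": [-2, 0, 0], "yaw": 0}
    - {"dp": [-3, 0, 0], "yaw": 0}
    - {"dp": [-3, 0, 0], "yaw": 0}

```text
clock: 7.82
eef_pos: [484.2, 266.5, 56.1]
tcp_rot: [3.137, -0.002, 2.058]
contact_force: [-5.5, 9.0, 13.0]
opening: 0.498
grasp_force: 7.1
```

carry_out:
  targets:
    - {"dp": [-1, 0, 0], "yaw": 0}
    - {"dp": [-2, 0, 0], "yaw": 0}
    - {"dp": [-3, 0, 0], "yaw": 0}
    - {"dp": [-3, 0, 0], "yaw": 0}

```text
clock: 8.32
eef_pos: [485.0, 265.2, 56.2]
tcp_rot: [3.137, -0.004, 2.058]
contact_force: [-11.8, 20.1, 13.8]
opening: 0.503
grasp_force: 12.4
```

Force jumped to ~23 N with the tool stalled, so the bolt is at its stop. I'll lift straight up so the catch rises, then clear.

carry_out:
  targets:
    - {"dp": [1, 0, 0], "yaw": 0}
    - {"dp": [1, 0, -4], "yaw": 0}
    - {"dp": [1, 0, -9], "yaw": 0}
    - {"dp": [1, 0, -15], "yaw": 0}
    - {"dp": [4, 0, -25], "yaw": 0}
    - {"dp": [8, 0, -40], "yaw": 0}
    - {"dp": [10, 0, -70], "yaw": 0}
    - {"dp": [10, 0, -110], "yaw": 0}
    - {"dp": [10, 0, -110], "yaw": 0}

```text
clock: 9.45
eef_pos: [482.2, 271.5, 168.4]
tcp_rot: [3.134, 0.0, 2.059]
contact_force: [0.5, 0.7, -0.7]
opening: 0.503
grasp_force: 0.0
```

Run:
```python
from h import *
s=r.sense(); print(s["clock"],s["eef_pos"],s["contact_force"])
c=r.get_calibration("wrist"); a=r.grab_frame("wrist")[:,:,::-1][120:370,200:460]
b=r.grab_frame("scene")[:,:,::-1][200:300,190:295]
cv2.imwrite("pics/w5.png",np.hstack([cv2.resize(a,(400,400),interpolation=2),cv2.resize(b,(400,400),interpolation=2)]))
o=np.array([506.5,261,0]);Rz=cv2.Rodrigues(np.array([0,0,.49]))[0]
f=np.array([400/260,400/250]);g=np.array([400/105,4])
for b in[(-60.5,86,58),(-32.5,86,58),(-60.5,86,50),(-32.5,86,50),(-3.5,6,80),(22.5,6,80),(9.5,-82,40)]:
  q=o+Rz@b; print(b,((proj(c,[q])-[200,120])*f).round(1)[0],((proj(S,[q])-[190,200])*g+[400,0]).round(1)[0])
```

```text
9.45 [482.20778311 271.50969003 168.40518013] [ 0.54767101  0.723226   -0.67286688]
(-60.5, 86, 58) [ 89. -19.] [634.5 308.3]
(-32.5, 86, 58) [149.9 -19.3] [588.2 293.9]
(-60.5, 86, 50) [ 92.  -19.7] [635.9 319.4]
(-32.5, 86, 50) [151. -20.] [589.9 305. ]
(-3.5, 6, 80) [213.5 167.9] [609.6 152.8]
(22.5, 6, 80) [269.6 167.6] [570.2 141.9]
(9.5, -82, 40) [229.7 286. ] [665.7 110.7]
```

View pics/w5.png

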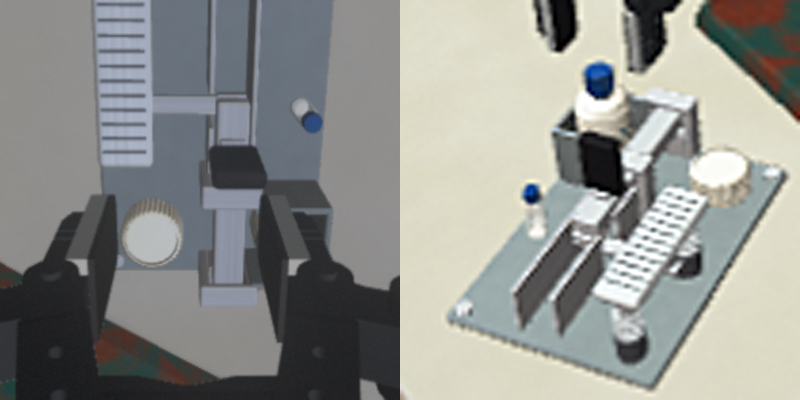

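The bolt's nose is inside the keeper and the paddle is at home. The bar's near corner, seen at about (632,305), matches the sprung-up prediction (634,308). Bottle, cap and vial stand, and the arm is clear.

```bash
python3 -c "
from rig import r
print(r.sign_off())"
```

```text
the job is handed in; nothing more can be done
None
```

I pushed the bolt home against its stop with the catch bar held down, then let go. In the last pictures the nose is in the keeper, the catch is back up, and the bottle, cap and vial are standing; the job is handed in at about 9.5 s, with no verdict returned.

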